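# Sort a full vial box from an empty one by feel and dock it

### The arm

A 7-joint arm with a two-finger parallel gripper is mounted at the origin on a cart in front of the work surface, level with it; the furniture and walls round the work are solid. World frame = base frame: x ahead of the robot, y to its left, z up, the work surface at z = 0. Lengths are in m, angles in rad, forces in N, time in s.
With the tool pointing down it reaches from about 0.4 to 0.85 m from the base axis. Payload 6.9 kg.
Tool frame: the origin (TCP) lies midway between the tips of the shut fingers; the grasp point (between the pads) lies behind it (ctrl.pinch_z is the z of the grasp point in the tool frame, in m); z points along the fingers, y is the line along which they close (so a half turn about z gives the same grasp; the last joint's range is limited). The gripper opens to 85 mm and grips with 20 to 120 N. Pads are 22 mm wide; open, the fingers measure 114 mm over their backs; the gripper's body (76 mm by 85 mm) begins 54 mm behind the grasp point. The pads swing forward as they close: fully open they stand 13 mm farther back than shut.
Start: joints at [-1.143, 0.507, -0.238, 1.5, 0.126, 1.149, -0.155], TCP at [0.198, 0.593, 0.192] pointing down, gripper open.
Joint ranges: [-3.08, 3.08], [-0.24, 2.05], [-1.43, 1.35], [0, 2.5], [-1.52, 4.66], [0.17, 1.96], [-2.89, 2.89]. Speed limits (rad/s): [2.39, 2.39, 3.14, 3.14, 3.14, 3.14, 3.14].

### API

Orientations are given as a unit quaternion [w, x, y, z].
In Python, from station import ctrl, get_state, vision, ticket, models gives the robot as it stands. Calls block until the motion is done:
- ctrl.movep(position, orientation): joint-space move of the TCP to a pose.
- ctrl.movel(position, frame=None, max_speed=0.15): straight line of the TCP; frame=None keeps the orientation; max_speed is the mean speed in m/s.
- ctrl.set_joints(angles): joint-space move.
- ctrl.ungrasp() and ctrl.close_gripper(force=None): open the fingers fully, or close them until they stop; force is the grip in N (None keeps the last).
- ctrl.pause(seconds).
- ctrl.ik(position, orientation): joint angles nearest the present ones, or None.
- get_state(): the state.
- vision.grab_frame(name): name is "scene" or "top"; returns (picture, depth): 384x512x3 uint8, blue, green, red; 384x512 float32, m along the optical axis (not along the pixel's ray), 0 where there is no reading.
- vision.camera_info(name): a dict with "mtx" (3x3 intrinsics, pixels), "R" (3x3) and "t" (3): a world point X has camera coordinates R X + t. Camera axes: x right, y down, z forward; pixel columns grow to the right and rows downward; lengths in m; the calibration is good to about 2 mm. A picture is of the moment at which its call begins. camera_info takes no time and is no camera call.
A pose or a line that the arm cannot do raises ctrl.Unreachable and nothing moves.
- ticket.close_job(): hands the job in; it is judged then, once.
Trained networks look in the newest picture that a camera, given by its name, has taken for a name from the list of things; names that differ only in an ending like _2 or _b are one class to them, and where a whole thing is asked for, a point or a joint stands for the part that bears it (a point fixed in the world has none). Each returns a list of dicts, best first, with "p" (0 to 1); they miss things now and then, are a little off and sometimes report something else, mostly with a low value. They report only what shows in the picture. A call takes as long as a camera call.
- models.recognise(camera, target): "point" ([column, row] in pixels, amid what is visible of it).
- models.masks_of(camera, target): "mask" (384x512 bool, what is visible of it) and "point" ([column, row] in pixels, amid what is visible of it).
The state is a dict: "time": time; "qpos": joint angles; "qd": joint speeds; "tau": joint torques, N m; "tcp_pos": TCP position; "eef_rot": TCP orientation; "contact_force": force on the tool from outside, world axes, zero at the start; "wrist_torque": the same for the moment, N m; "width": finger opening in m; "gripper_force": force on a finger pad.
Only numpy, scipy, OpenCV 4.12 (cv2) and the standard library are available. Lean on these libraries where they do the work, as an engineer would, in place of code of your own. Each camera call takes 0.05 s, during which the arm holds its last target. There are 200 camera calls.

### The job

One of the two closed blue boxes standing on the worktop is full of glass vials and the other is empty; find out which by lifting one end of a box a little, with its other end still standing on the worktop, and feeling the weight. Then slide the full box down the sloped dock, lower end into the pocket, until it lies flat against the stop, and set the empty box flat in the steel tray; the order of these two does not matter. Put the boxes down gently, never tip one over, and leave the other things standing where they are.

Things in the scene. Friction and masses are not known exactly. Their poses are not given: they have to be found in the camera images.
- box_a: closed blue box, 110 long (x) x 66 wide (y) x 56 high mm, origin at the centre of its underside; hinge, catch and fittings stand up to 3 mm proud of it. Lid latched, will not open. Its twin looks the same: one is full of vials (0.40-0.52 kg), one empty (0.09-0.14 kg), weight spread evenly. Starts flat on the worktop, length within 0.4 rad of straight ahead; which stands where varies
- box_b: closed blue box, 110 long (x) x 66 wide (y) x 56 high mm, origin at the centre of its underside; hinge, catch and fittings stand up to 3 mm proud of it. Lid latched, will not open. Its twin looks the same: one is full of vials (0.40-0.52 kg), one empty (0.09-0.14 kg), weight spread evenly. Starts flat on the worktop, length within 0.4 rad of straight ahead; which stands where varies
- box_a_end1 (a point): middle of the bottom edge at the -x end of box_a: in its frame (-55, 0, 0) mm, height 0 when the box stands flat on the worktop
- box_a_end2 (a point): middle of the bottom edge at the +x end of box_a: in its frame (55, 0, 0) mm, height 0 when the box stands flat on the worktop
- box_b_end1 (a point): middle of the bottom edge at the -x end of box_b: in its frame (-55, 0, 0) mm, height 0 when the box stands flat on the worktop
- box_b_end2 (a point): middle of the bottom edge at the +x end of box_b: in its frame (55, 0, 0) mm, height 0 when the box stands flat on the worktop
- dock: stand of the sloped dock, aluminium, fixed: base plate 178 x 112 mm. Origin on the worktop under the stand; x points away from the robot (up the slope) within 0.2 rad, z up
- dock_deck: flat aluminium deck on the stand, 104 mm wide, rising away from the robot at 30 degrees. Origin on its surface where the underside centre of a seated box lies, 57.5 mm above the worktop. x up the slope, y across, z square to the deck. Surface z = 0 from x = -67 to +85 mm. Box goes on with its length along x, either end first; above x = -20 mm there are no walls beside it
- dock_pocket (a point): middle of the mouth of the grey pocket at the deck's lower end: (-31, 0, 30) mm in the dock_deck frame. In that frame: stop face at x = -55, side walls x = -63 to -31 with inner faces at y = +-35.5 (71 mm gap), lead-in plates flaring on to x = -20, |y| up to 45; roof (thumb notch in its middle) x = -63 to -23, underside z = 61, top 67. A seated box has 32 mm inside
- steel_tray: shallow steel tray, 198 (x, away from the robot) x 308 (y, to the left) mm, fixed. Origin: centre of its underside on the worktop, z up. Floor 2 mm up, inside 186 x 296 mm, thin rim 24 mm high. A dish (52 mm wide, 10 high) and a cup (58 mm wide, 60 high) are fixed in it at (-55, -108) and (45, -105) mm; the part with y > -60 mm is free
- drop_vial: small amber dropper vial with white cap, 25 mm across, 48 mm high, loose bystander; origin under its centre
- stop_reagent: small bottle with pointed white cap, 33 mm across, 73 mm high, loose bystander; origin under its centre
- cup_lid: round screw lid, 58 mm across, 12 mm high, loose bystander; origin under its centre
- bench_timer: small square timer, 62 x 62 x 16 mm, loose bystander; origin under its centre

How it is judged:
On the way:
1. one end of a box is raised 5 to 35 mm while its other end stays on the worktop (within 4 mm of it, not shifted by 30 mm) (((height (world z) of box_a_end1 between 0.005 and 0.035 m and height (world z) of box_a_end2 below 0.004 m and distance of box_a_end2 from where it was at the start of the episode below 0.03 m) or (height (world z) of box_a_end2 between 0.005 and 0.035 m and height (world z) of box_a_end1 below 0.004 m and distance of box_a_end1 from where it was at the start of the episode below 0.03 m) or (height (world z) of box_b_end1 between 0.005 and 0.035 m and height (world z) of box_b_end2 below 0.004 m and distance of box_b_end2 from where it was at the start of the episode below 0.03 m) or (height (world z) of box_b_end2 between 0.005 and 0.035 m and height (world z) of box_b_end1 below 0.004 m and distance of box_b_end1 from where it was at the start of the episode below 0.03 m))), for 0.2 s.
At the end, for the whole second after the job is handed in: Full box (known by its weight on the dock, over 2.5 N) lengthwise on the dock's deck, within 4 mm of seated along the slope and square to it, 5 mm sideways; empty box upright on the tray's floor inside the rim (tilt under 0.05 rad); both released and at rest (((x of box_a in the frame of dock_deck between -0.004 and 0.004 m and y of box_a in the frame of dock_deck between -0.005 and 0.005 m and z of box_a in the frame of dock_deck between -0.004 and 0.004 m and angle between the x axis of box_a and the x axis of dock_deck, either way round below 0.08 rad and angle between the z axis of box_a and the z axis of dock_deck, either way round below 0.06 rad and angle between box_a's own z axis and vertical below 0.7 rad and contact force between box_a and dock above 2.5 N and angle between box_b's own z axis and vertical below 0.05 rad and x of box_b in the frame of steel_tray between -0.09 and 0.09 m and y of box_b in the frame of steel_tray between -0.145 and 0.145 m and z of box_b in the frame of steel_tray between -0.002 and 0.006 m and contact force between box_b and steel_tray below 2.5 N) or (x of box_b in the frame of dock_deck between -0.004 and 0.004 m and y of box_b in the frame of dock_deck between -0.005 and 0.005 m and z of box_b in the frame of dock_deck between -0.004 and 0.004 m and angle between the x axis of box_b and the x axis of dock_deck, either way round below 0.08 rad and angle between the z axis of box_b and the z axis of dock_deck, either way round below 0.06 rad and angle between box_b's own z axis and vertical below 0.7 rad and contact force between box_b and dock above 2.5 N and angle between box_a's own z axis and vertical below 0.05 rad and x of box_a in the frame of steel_tray between -0.09 and 0.09 m and y of box_a in the frame of steel_tray between -0.145 and 0.145 m and z of box_a in the frame of steel_tray between -0.002 and 0.006 m and contact force between box_a and steel_tray below 2.5 N)) and linear speed of each of box_a, box_b below 0.02 m/s and contact force between each of box_a, box_b and the arm below 0.1 N and contact force between each of box_a, box_b and the fingers below 0.1 N); the robot touches nothing.
It fails at once if a box is tipped more than 50 degrees (angle between any of box_a, box_b's own z axis and vertical above 0.87 rad).
It fails at once if a box is dropped from some centimetres or driven hard onto the dock or the tray (contact force between any of box_a, box_b and dock above 140 N or contact force between any of box_a, box_b and steel_tray above 60 N).
It fails at once if a bystander is moved more than 30 mm or tipped over (distance of any of drop_vial, stop_reagent, cup_lid, bench_timer from where it was at the start of the episode above 0.03 m or angle between any of drop_vial, stop_reagent, cup_lid, bench_timer's own z axis and vertical above 0.5 rad).
It also fails if it takes over 70 s, if anything falls off the work surface, if the arm or the gripper's body presses on something with over 40 N, if the wrist force passes 120 N, or if a joint passes its speed limit or range.

## Working session

There is one attempt and no reset: what is moved stays moved. The work goes in short steps, each a Python script; the robot and the scene stay as the last script left them, time stands still between calls to the robot, and variables do not carry over. Pictures are saved under pics/ and viewed, at most 10 in all, crops included, and the job is handed in when it is done.

```bash
ls; mkdir -p pics
python3 - <<'E'
from station import ctrl, get_state, vision, models
import cv2,numpy as np
for n in ("scene","top"):
    im,d=vision.grab_frame(n); cv2.imwrite(f"pics/{n}0.png",im); np.savez(f"{n}0.npz",im=im,d=d)
    c=vision.camera_info(n); print(n,c["mtx"].tolist(),(-c["R"].T@c["t"]).round(3),c["R"].round(3).tolist())
    for t in ("box_a","dock","steel_tray","drop_vial","stop_reagent","cup_lid","bench_timer"):
        for r in models.recognise(n,t)[:3]:
            u,v=map(int,r["point"]); z=d[min(v,383),min(u,511)]
            p=c["R"].T@(np.linalg.inv(c["mtx"])@[u,v,1]*z-c["t"]); print(n,t,round(r["p"],2),(u,v),p.round(3))
print(ctrl.pinch_z, {k:np.round(v,3).tolist() for k,v in get_state().items()})
E
```

```text
pics
scene [[445.6653141163665, 0.0, 265.2958909392285], [0.0, 445.6653141163665, 193.64259904454713], [0.0, 0.0, 1.0]] [-0.194  0.619  0.547] [[-0.637, -0.771, -0.002], [-0.349, 0.291, -0.891], [0.687, -0.567, -0.455]]
scene box_a 0.97 (157, 257) [0.478 0.332 0.055]
scene box_a 0.89 (228, 245) [0.423 0.205 0.056]
scene dock 0.61 (275, 200) [0.475 0.039 0.08 ]
scene steel_tray 0.94 (339, 176) [ 0.584 -0.303 -0.001]
scene steel_tray 0.2 (329, 240) [ 0.355 -0.016  0.01 ]
scene drop_vial 0.51 (240, 277) [0.356 0.227 0.028]
scene drop_vial 0.33 (279, 195) [0.464 0.036 0.095]
scene stop_reagent 0.55 (151, 219) [0.653 0.259 0.033]
scene cup_lid 0.9 (329, 239) [ 0.359 -0.02   0.009]
scene bench_timer 0.9 (375, 214) [ 0.358 -0.18   0.015]
scene bench_timer 0.73 (158, 257) [0.472 0.332 0.058]
scene bench_timer 0.23 (229, 247) [0.419 0.206 0.054]
top [[360.7669566621757, 0.0, 254.70484311388466], [0.0, 360.7669566621757, 193.05036619026998], [0.0, 0.0, 1.0]] [0.436 0.04  1.037] [[0.022, -1.0, 0.014], [-0.998, -0.022, -0.056], [0.056, -0.012, -0.998]]
top box_a 0.96 (150, 183) [0.512 0.312 0.058]
top box_a 0.68 (200, 206) [0.452 0.175 0.061]
top dock 0.98 (266, 184) [ 0.516 -0.002  0.057]
top drop_vial 0.43 (183, 237) [0.368 0.22  0.049]
top stop_reagent 0.59 (177, 129) [0.661 0.244 0.061]
top stop_reagent 0.42 (198, 205) [0.455 0.181 0.058]
top cup_lid 0.61 (272, 240) [ 0.361 -0.025  0.007]
top bench_timer 0.71 (323, 243) [ 0.357 -0.168  0.018]
top bench_timer 0.51 (153, 185) [0.507 0.305 0.055]
top bench_timer 0.36 (200, 205) [0.455 0.175 0.061]
-0.0187 {'time': 0.8, 'qpos': [-1.144, 0.507, -0.238, 1.5, 0.126, 1.149, -0.155], 'qd': [-0.001, -0.001, -0.001, -0.001, 0.0, -0.0, -0.0], 'tau': [0.0, -62.029, -2.185, -24.995, 0.014, 0.002, 0.0], 'tcp_pos': [0.198, 0.593, 0.192], 'eef_rot': [0.0, 0.16, 0.987, -0.0], 'contact_force': [0.616, 0.001, 0.716], 'wrist_torque': [0.031, 0.0, -0.01], 'gripper_force': 0.0, 'width': 0.085}
```

Run:
```python
import cv2,numpy as np
from station import vision
c=vision.camera_info("top")
z=np.load("top0.npz");im=z["im"];d=z["d"]
v,u=np.mgrid[:384,:512]
P=(np.stack([u,v,np.ones_like(u)],-1)@np.linalg.inv(c["mtx"]).T*d[...,None]-c["t"])@c["R"]
np.save("P0.npy",P)
# boxes: top surface points
for (pu,pv) in ((150,183),(200,206)):
    m=((P[...,2]>.045)&(P[...,2]<.066)&(np.hypot(P[...,0]-P[pv,pu,0],P[...,1]-P[pv,pu,1])<.085)&(P[...,1]>.08)).astype(np.uint8)
    n,l,s,ce=cv2.connectedComponentsWithStats(m)
    q=P[l==l[pv,pu]]; r=cv2.minAreaRect((q[:,:2]*1000).astype(np.float32)); print("box",r,np.median(q[:,2]),len(q))
# dock deck plane
m=(np.abs(P[...,1])<.1)&(P[...,0]>.38)&(P[...,0]<.7)&(P[...,2]>.03)
q=P[m];print("dock",q.min(0),q.max(0))
for a in np.arange(.38,.72,.02):
    s=m&(abs(P[...,0]-a)<.01)
    if s.any(): print(a.round(2),np.percentile(P[s][:,1],[2,50,98]).round(3),np.percentile(P[s][:,2],[2,50,98]).round(3))
a=cv2.resize(im[90:290,100:500],(800,400),interpolation=cv2.INTER_CUBIC); cv2.imwrite("pics/topc.png",a)
```

```text
box ((508.7767639160156, 310.78973388671875), (110.12468719482422, 68.44534301757812), 4.69990348815918) 0.05820289579593033 1021
box ((452.76129150390625, 177.97381591796875), (109.74410247802734, 67.01618957519531), 8.7771635055542) 0.058377836096840885 998
dock [ 0.42883717 -0.05724375  0.03018422] [0.69998398 0.09983837 1.03665896]
0.42 [0.016 0.022 0.031] [0.083 0.086 0.087]
0.44 [-0.039  0.04   0.04 ] [0.086 1.037 1.037]
0.46 [-0.048 -0.009  0.043] [0.033 0.096 0.105]
0.48 [-0.048 -0.001  0.046] [0.031 0.039 0.101]
0.5 [-0.052 -0.003  0.049] [0.039 0.048 0.064]
0.52 [-0.048  0.003  0.052] [0.049 0.058 0.067]
0.54 [-0.047  0.004  0.055] [0.06  0.07  0.078]
0.56 [-0.043  0.008  0.058] [0.073 0.082 0.09 ]
0.58 [-0.041  0.008  0.059] [0.084 0.093 0.101]
0.6 [-0.041 -0.02   0.027] [0.093 0.099 0.102]
0.68 [0.043 0.072 0.099] [0.037 0.144 0.209]
0.7 [0.028 0.05  0.098] [0.048 0.208 0.226]
```

View pics/scene0.png

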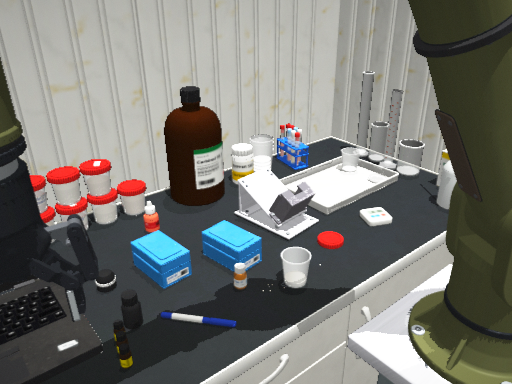

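View pics/topc.png

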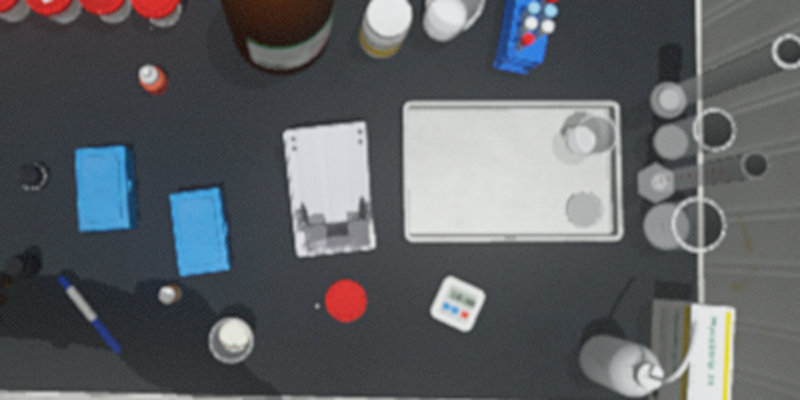

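The scene view shows the two blue boxes at about (160,257) and (230,245), the dock at (275,205) and the tray at (345,185). The tall brown bottle stands behind the dock. The top crop shows the same layout, with the pocket end of the dock toward the robot. Next I'll fit the dock and tray poses.

```bash
cat > h.py <<'E'
import numpy as np, cv2
from station import ctrl, get_state, vision, models, ticket
from scipy.spatial.transform import Rotation as R
def cloud(n="top"):
    im,d=vision.grab_frame(n); c=vision.camera_info(n)
    v,u=np.mgrid[:384,:512]
    P=(np.stack([u,v,np.ones_like(u)],-1)@np.linalg.inv(c["mtx"]).T*d[...,None]-c["t"])@c["R"]
    P[d==0]=np.nan
    return im,P
def quat(yaw,pitch=0):  # tool down, y along box y; pitch>0 raises the +x end
    q=(R.from_euler("ZY",[yaw,-pitch])*R.from_quat([0,1,0,0])).as_quat(); return [float(q[i]) for i in (3,0,1,2)]
def F(n=10):
    a=[]
    for _ in range(n): ctrl.pause(.03); a.append(get_state()["contact_force"])
    return np.mean(a,0)
E
python3 - <<'E'
import numpy as np,cv2
P=np.load("P0.npy"); x,y,z=np.moveaxis(P,-1,0)
# deck
m=(abs(y)<.07)&(x>.49)&(x<.615)&(z<.12)&(abs(z-(.0575+(x-.527)*.577))<.025)
q=P[m]
for _ in range(5):
    A=np.c_[q[:,:2],np.ones(len(q))]; k=np.linalg.lstsq(A,q[:,2],rcond=None)[0]; r=q[:,2]-A@k; q=q[abs(r)<max(.003,2*r.std())] if True else q
print("plane",k,"slope",np.degrees(np.arctan(np.hypot(*k[:2]))),"yaw from normal",np.arctan2(k[1],k[0]),len(q),r.std())
mm=(abs(y)<.075)&(x>.4)&(x<.63)&(abs(z-(k[0]*x+k[1]*y+k[2]))<.005)
cc=cv2.connectedComponents(mm.astype(np.uint8))[1]; q=P[cc==np.bincount(cc[mm]).argmax()]
# edges per x-slice
L=[];
for a in np.arange(q[:,0].min()+.02,q[:,0].max()-.005,.006):
    s=q[abs(q[:,0]-a)<.003]; L.append((a,s[:,1].min(),s[:,1].max()))
L=np.array(L); print(L.round(3).tolist()); print(np.polyfit(L[:,0],L[:,1],1),np.polyfit(L[:,0],L[:,2],1))
print("minrect", cv2.minAreaRect((q[:,:2]*1000).astype(np.float32)), "top z",np.percentile(q[:,2],99.5),q[:,2].min())
# tray rim
t=(z>.008)&(z<.032)&(y<-.06)&(y>-.45)&(x>.4)&(x<.72)
print("tray rim",np.percentile(P[t],[1,99],axis=0).round(3)); print(cv2.minAreaRect((P[t][:,:2]*1000).astype(np.float32)))
b=(z>.1)&(x>.6)&(x<.9)&(y>-.05)&(y<.3); print("bottle",np.nanmin(P[b],0),np.nanmax(P[b],0))
E
```

```text
plane [ 0.57290718  0.07810823 -0.23970966] slope 30.036808901515034 yaw from normal 0.13550119937492977 1384 0.0014552320675824885
[[0.487, -0.037, 0.049], [0.493, -0.037, 0.049], [0.499, -0.053, 0.049], [0.505, -0.053, 0.052], [0.511, -0.05, 0.052], [0.517, -0.049, 0.052], [0.523, -0.049, 0.052], [0.529, -0.048, 0.055], [0.535, -0.048, 0.055], [0.541, -0.047, 0.055], [0.547, -0.047, 0.055], [0.553, -0.046, 0.058], [0.559, -0.044, 0.058], [0.565, -0.043, 0.058], [0.571, -0.043, 0.058], [0.577, -0.042, 0.061], [0.583, -0.042, 0.061], [0.589, -0.041, 0.056]]
[ 0.03715783 -0.06547965] [ 0.11267366 -0.00568946]
minrect ((531.8486328125, 2.8782615661621094), (125.21719360351562, 104.04547882080078), 7.5565266609191895) top z 0.10126794186471039 0.025919228131158562
tray rim [[ 0.448 -0.447  0.008]
 [ 0.713 -0.063  0.031]]
((577.0941772460938, -255.08233642578125), (389.7641906738281, 282.8423767089844), 89.9351806640625)
bottle [ 0.68067274 -0.04992895  0.1000002 ] [0.84810663 0.29998267 0.38228182]
```

Run:
```python
from h import *
c=np.array([.4528,.178]);yaw=.153;off=.015
q=quat(yaw); g=c+off*np.array([np.cos(yaw),np.sin(yaw)])
for y in (yaw,yaw+np.pi):
  for (p,ya,pi) in (((*g,.16),y,0),((*g,.010),y,0),((.55,.01,.2),y,.52 if y<2 else -.52)): print(y, np.round(ctrl.ik(list(p),quat(ya,pi)),2) if ctrl.ik(list(p),quat(ya,pi)) is not None else None)
ctrl.movep([*g,.17],q); ctrl.movel([*g,.012],max_speed=.12)
print("before",F(),get_state()["wrist_torque"])
ctrl.close_gripper(30); print("grip",get_state()["width"],F())
b=F()
# rotate about -x bottom edge
e=c-.055*np.array([np.cos(yaw),np.sin(yaw)])
ax=np.array([np.cos(yaw),np.sin(yaw)])
for a in (.04,.08,.13):
    r=np.array([.055+off,.012]); h=r[0]*np.cos(a)-r[1]*np.sin(a); z=r[0]*np.sin(a)+r[1]*np.cos(a)
    ctrl.movel([*(e+ax*h),z],quat(yaw,a),max_speed=.03); f=F(); print(a,(f-b).round(2),f.round(2))
print({k:np.round(v,3).tolist() for k,v in get_state().items() if k in("tcp_pos","time","wrist_torque","width","gripper_force")})
im,P=cloud("scene"); cv2.imwrite("pics/lift.png",cv2.resize(im[150:330,100:340],(720,540)))
```

```text
0.153 [-0.27  0.35 -0.21  1.87  0.09  0.93  1.21]
0.153 [-0.26  0.56 -0.23  2.04  0.23  0.56  1.07]
0.153 [ 0.08  0.15 -0.11  2.21 -0.18  0.28  1.87]
3.294592653589793 [-0.76  0.38  0.48  1.87 -0.21  0.94 -1.6 ]
3.294592653589793 [-0.65  0.58  0.34  2.05 -0.35  0.57 -1.47]
3.294592653589793 [-0.46  0.17  0.53  2.21 -0.6   0.32 -0.85]
before [-0.09714055 -0.1241725  -0.09627628] [-0.01198572 -0.002662   -0.00518257]
grip 0.00028694682569367625 [-4.30585327  0.34124779 49.09535975]
0.04 [  0.6    0.75 -23.06] [-3.6   0.88 26.15]
0.08 [ -2.35  -0.34 -35.34] [-6.55 -0.21 13.87]
0.13 [  4.32  -0.33 -49.31] [ 0.12 -0.2  -0.1 ]
{'time': 7.6, 'tcp_pos': [0.466, 0.18, 0.021], 'wrist_torque': [-0.019, 0.116, -0.048], 'gripper_force': 0.0, 'width': -0.0}
```

View pics/lift.png

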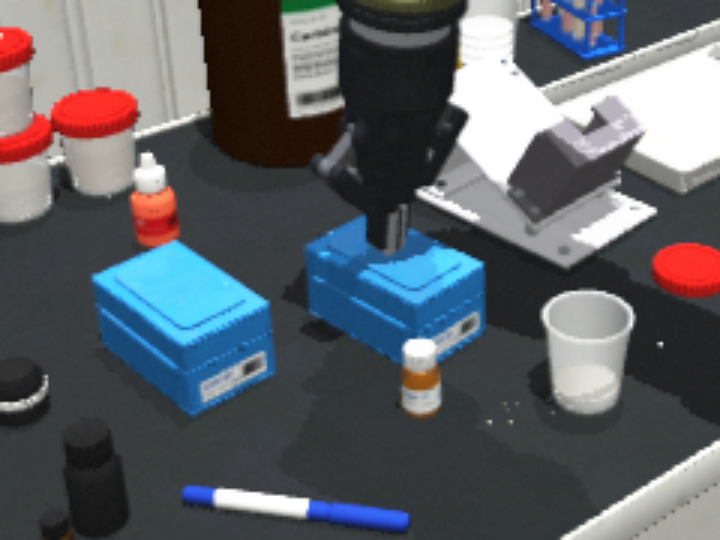

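The shut fingers appear to rest on the lid at crop (390,250), so they didn't grip the box. I'll check the tool pose and look at the view from above.

Run:
```python
from h import *
s=get_state(); print(s["tcp_pos"],s["eef_rot"],quat(.153,.13),s["width"],s["contact_force"],ctrl.pinch_z)
w,x,y,z=s["eef_rot"]; print(R.from_quat([x,y,z,w]).as_matrix().round(3))
im,P=cloud("top"); cv2.imwrite("pics/t1.png",cv2.resize(im[120:270,120:300],(720,600),interpolation=cv2.INTER_CUBIC))
```

```text
[0.46573941 0.17987486 0.02082735] [ 0.06458622 -0.07609044  0.99499475  0.0049303 ] [0.0647642672865375, -0.07626401380904696, 0.9949697216775633, 0.004964154051186223] -0.00029698851676298867 [-0.66439769 -0.00458594  0.28955233] -0.0187
[[-0.98  -0.152  0.128]
 [-0.151  0.988  0.02 ]
 [-0.129 -0.    -0.992]]
```

View pics/t1.png

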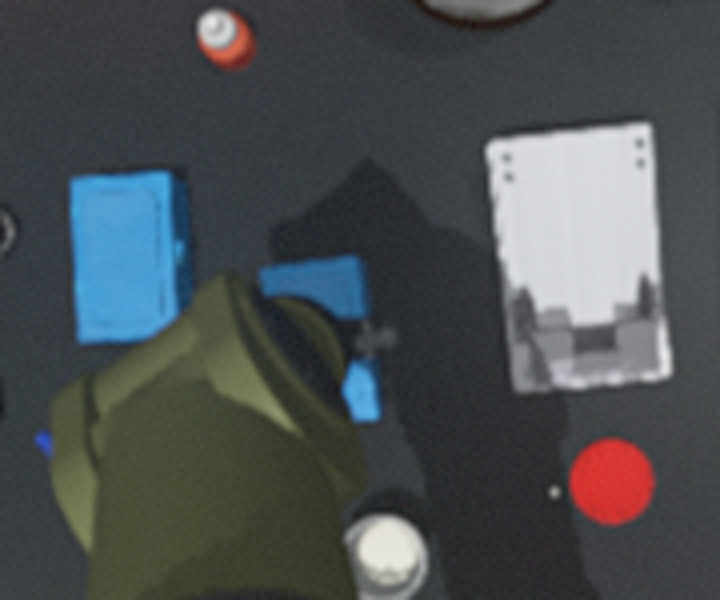

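Run:
```python
from h import *
t=get_state()["tcp_pos"]; zt=np.array([.128,.02,-.992])
c=vision.camera_info("scene")
for k in (0,-.0187,-.04,-.06,-.08): p=c["mtx"]@(c["R"]@(t+k*zt)+c["t"]); print(k,(p[:2]/p[2]).round(1))
im,P=cloud("scene")
for v in range(212,246,3): print(v,[P[v,u].round(3).tolist() for u in (226,229,232,236)])
```

```text
0 [226.9 246.1]
-0.0187 [227.3 239.1]
-0.04 [227.8 230.9]
-0.06 [228.3 223.1]
-0.08 [228.8 215. ]
212 [[0.456, 0.184, 0.109], [0.434, 0.192, 0.122], [0.44, 0.181, 0.115], [0.439, 0.172, 0.112]]
215 [[0.441, 0.195, 0.113], [0.438, 0.19, 0.112], [0.441, 0.18, 0.107], [0.441, 0.171, 0.104]]
218 [[0.438, 0.197, 0.108], [0.437, 0.19, 0.106], [0.439, 0.182, 0.102], [0.451, 0.164, 0.09]]
221 [[0.45, 0.19, 0.093], [0.446, 0.185, 0.093], [0.443, 0.18, 0.092], [0.449, 0.165, 0.084]]
224 [[0.447, 0.191, 0.088], [0.448, 0.184, 0.085], [0.444, 0.18, 0.085], [0.557, 0.09, -0.001]]
227 [[0.449, 0.191, 0.08], [0.45, 0.183, 0.076], [0.446, 0.178, 0.076], [0.466, 0.154, 0.058]]
230 [[0.45, 0.19, 0.072], [0.449, 0.184, 0.07], [0.447, 0.178, 0.069], [0.456, 0.161, 0.058]]
233 [[0.458, 0.185, 0.059], [0.449, 0.184, 0.063], [0.448, 0.178, 0.061], [0.444, 0.171, 0.06]]
236 [[0.45, 0.191, 0.058], [0.448, 0.185, 0.057], [0.443, 0.181, 0.058], [0.438, 0.175, 0.057]]
239 [[0.443, 0.196, 0.056], [0.436, 0.194, 0.059], [0.433, 0.189, 0.059], [0.43, 0.18, 0.056]]
242 [[0.436, 0.202, 0.055], [0.431, 0.197, 0.056], [0.425, 0.194, 0.057], [0.421, 0.187, 0.057]]
245 [[0.428, 0.207, 0.054], [0.421, 0.204, 0.057], [0.418, 0.199, 0.056], [0.41, 0.195, 0.059]]
```

Run:
```python
from h import *
t=get_state()["tcp_pos"]
ctrl.movel([t[0],t[1],t[2]+.03],max_speed=.05); print(F())
ctrl.movel([t[0],t[1],t[2]+.10],quat(.153,0),max_speed=.1); print(F(), get_state()["tcp_pos"],get_state()["width"])
t=get_state()["tcp_pos"]; c=vision.camera_info("scene"); p=c["mtx"]@(c["R"]@t+c["t"]); print((p[:2]/p[2]).round(1))
im,P=cloud("scene"); u,v=(p[:2]/p[2]).astype(int); im[v,u]=(0,0,255)
cv2.imwrite("pics/up.png",cv2.resize(im[120:300,120:340],(733,600),interpolation=cv2.INTER_NEAREST))
ctrl.ungrasp(); print(get_state()["width"],get_state()["time"]); im,P=cloud("scene");im[v,u]=(0,0,255); cv2.imwrite("pics/up2.png",cv2.resize(im[120:300,120:340],(733,600),interpolation=cv2.INTER_NEAREST))
cv2.imwrite("pics/ups.png",np.hstack([cv2.resize(cv2.imread("pics/"+f),(400,327)) for f in("up.png","up2.png")]))
```

```text
[-0.02811516  0.27279161 -0.06684197]
[-0.1055414   0.27738711  0.1903677 ] [0.46533946 0.17984765 0.12061424] 0.00022499383214050388
[224.9 204.6]
0.08537836313034054 10.85
```

View pics/ups.png

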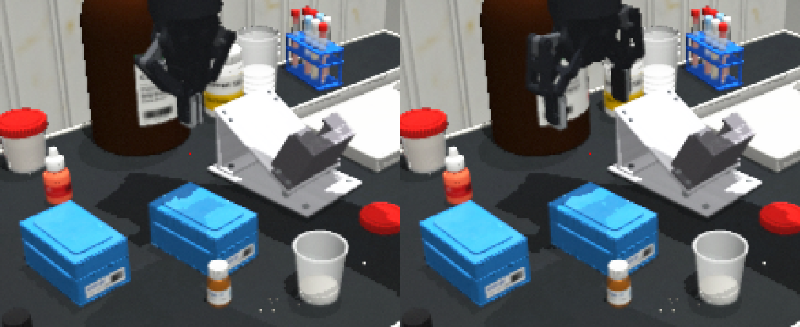

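The projected TCP sits about 16 px below the real fingertips, at crop (190,155) against (190,125). The tips are therefore about 38 mm short of the reported TCP. A tilted pose will show whether that offset lies along the tool axis or along world z.

Run:
```python
from h import *
ctrl.close_gripper(30)
for a in (0,.5):
    ctrl.movep([.46,.18,.17],quat(.153,a)); s=get_state(); t=s["tcp_pos"]; w,x,y,z=s["eef_rot"]; M=R.from_quat([x,y,z,w]).as_matrix()
    im,P=cloud("scene"); L=(P-t)@M; m=(np.abs(L[...,0])<.045)&(np.abs(L[...,1])<.045)&(P[...,2]>.075)&(L[...,2]>-.12)
    q=L[m]; print(a,t.round(4)); 
    for lo in np.arange(-.09,.03,.01):
        k=q[(q[:,2]>lo)&(q[:,2]<=lo+.01)]
        if len(k): print(round(lo,3),len(k),np.median(k,0).round(3),k.min(0).round(3),k.max(0).round(3))
print(get_state()["time"])
```

```text
0 [0.4608 0.1804 0.1714]
-0.09 126 [ 0.013  0.005 -0.086] [-0.01  -0.034 -0.09 ] [ 0.017  0.033 -0.08 ]
-0.08 65 [ 0.009  0.006 -0.074] [-0.004 -0.012 -0.079] [ 0.014  0.016 -0.07 ]
-0.07 76 [ 0.009  0.007 -0.065] [-0.005 -0.015 -0.07 ] [ 0.015  0.015 -0.06 ]
-0.06 84 [ 0.009  0.007 -0.055] [-0.005 -0.015 -0.06 ] [ 0.015  0.014 -0.05 ]
-0.05 51 [ 0.011  0.005 -0.046] [-0.007 -0.013 -0.05 ] [ 0.014  0.013 -0.04 ]
-0.04 8 [ 0.003  0.006 -0.039] [-0.007 -0.003 -0.04 ] [ 0.01   0.007 -0.038]
0.5 [0.4606 0.1799 0.1699]
-0.09 68 [ 0.013  0.005 -0.088] [-0.006 -0.035 -0.09 ] [ 0.016  0.033 -0.081]
-0.08 29 [ 0.012  0.003 -0.074] [ 0.008 -0.009 -0.08 ] [ 0.014  0.014 -0.07 ]
-0.07 48 [ 0.009  0.009 -0.065] [-0.006 -0.007 -0.07 ] [ 0.013  0.015 -0.06 ]
-0.06 59 [ 0.008  0.011 -0.055] [-0.006 -0.007 -0.06 ] [ 0.014  0.014 -0.05 ]
-0.05 32 [ 0.011  0.006 -0.046] [-0.004 -0.007 -0.05 ] [ 0.013  0.013 -0.041]
-0.04 2 [ 0.007  0.005 -0.038] [ 0.005  0.005 -0.039] [ 0.009  0.006 -0.038]
12.8667
```

The offset lies along the tool axis: the real tip is 38 mm behind the reported TCP. I'll correct for that in the helper and try the grasp again.

```bash
cat >> h.py <<'E'
D=.038
def pose(p,yaw,pitch=0):  # real tip position -> reported TCP target
    q=quat(yaw,pitch); zt=R.from_quat([q[1],q[2],q[3],q[0]]).apply([0,0,1]); return (np.array(p)+D*zt).tolist(),q
def ml(p,yaw,pitch=0,v=.1): a,q=pose(p,yaw,pitch); ctrl.movel(a,q,max_speed=v)
def mp(p,yaw,pitch=0): ctrl.movep(*pose(p,yaw,pitch))
E
python3 - <<'E'
from h import *
c=np.array([.4528,.178]);yaw=.153;off=.015;zt=.010
ax=np.array([np.cos(yaw),np.sin(yaw)]); g=c+off*ax; e=c-.055*ax
ctrl.ungrasp(); mp([*g,.10],yaw); ml([*g,zt],yaw,v=.12)
print("before",F()); ctrl.close_gripper(40); b=F(); print("grip",get_state()["width"],get_state()["gripper_force"],b.round(2))
if get_state()["width"]>.055:
  for a in (.04,.08,.13):
    r=np.array([.055+off,zt]); h=r[0]*np.cos(a)-r[1]*np.sin(a); z=r[0]*np.sin(a)+r[1]*np.cos(a)
    ml([*(e+ax*h),z],yaw,a,v=.04); f=F(); print(a,(f-b).round(2),f.round(2))
ctrl.pause(.2)
print({k:np.round(v,3).tolist() for k,v in get_state().items() if k in("tcp_pos","time","wrist_torque","width","gripper_force")})
im,P=cloud("scene"); cv2.imwrite("pics/lift2.png",cv2.resize(im[150:330,100:340],(600,450)))
E
```

```text
before [ 0.23471261  0.0045547  -0.12761147]
grip 0.0654681227312626 44.61591616272926 [-1.05 -0.56  5.54]
0.04 [-0.88  0.4  -2.75] [-1.93 -0.15  2.79]
0.08 [ 1.28  0.61 -6.71] [ 0.22  0.05 -1.18]
0.13 [ 1.39  0.77 -6.61] [ 0.34  0.21 -1.08]
{'time': 18.225, 'tcp_pos': [0.471, 0.181, -0.019], 'wrist_torque': [-0.054, 0.128, 0.027], 'gripper_force': 44.535, 'width': 0.066}
```

View pics/lift2.png

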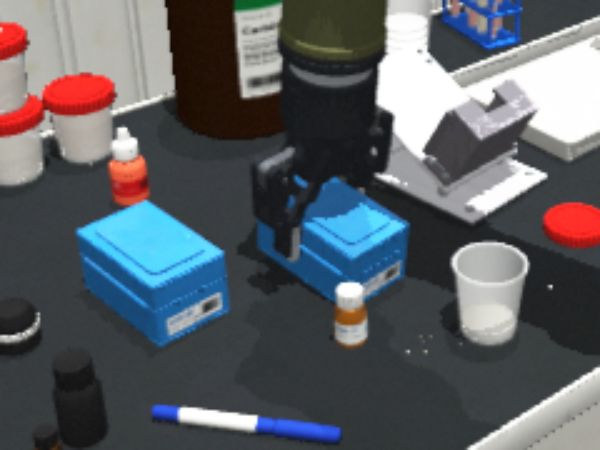

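Box 2 is gripped with its far end raised. About 1.1 N is felt, so it is the empty one and box 1 is full. I'll take it to the tray.

Run:
```python
from h import *
c=vision.camera_info("top")
def ray(u,v,z):
    d=c["R"].T@(np.linalg.inv(c["mtx"])@[u,v,1]); o=-c["R"].T@c["t"]; return o+d*(z-o[2])/d[2]
K=[ray(u,v,.024) for u,v in((302,140.5),(410.5,140.5),(411.5,210.5),(302,210.5))]; T=np.mean(K,0); print(np.round(K,3).tolist(),T.round(3))
yaw=.153;ax=np.array([np.cos(yaw),np.sin(yaw)]); g=np.array([.4528,.178])+.015*ax
ml([*g,.06],yaw,.0,v=.1); print("lifted",F(),get_state()["width"])
ml([*g,.19],yaw,0,v=.25)
tx,ty=T[0],T[1]+.035
ml([tx+.015,ty,.19],0,0,v=.3); b=F()
ml([tx+.015,ty,.035],0,0,v=.15)
for z in (.016,.014,.0125,.0115,.0105):
    ml([tx+.015,ty,z],0,0,v=.03); f=F(4); print(z,(f-b).round(2))
    if f[2]-b[2]>2.5: break
ctrl.ungrasp(); ml([tx+.015,ty,.10],0,0,v=.2); print(get_state()["time"],get_state()["width"])
ml([.45,.20,.17],0,0,v=.35)
im,P=cloud("top"); np.save("P1.npy",P); cv2.imwrite("pics/tray.png",cv2.resize(im[110:260,130:430],(800,400)))
m=(P[...,2]>.045)&(P[...,2]<.075)&(abs(P[...,0]-tx)<.09)&(abs(P[...,1]-ty)<.06); print("empty box",cv2.minAreaRect((P[m][:,:2]*1000).astype(np.float32)),np.percentile(P[m][:,2],[5,50,95]))
```

```text
[[0.645, -0.103, 0.024], [0.653, -0.413, 0.024], [0.453, -0.416, 0.024], [0.447, -0.106, 0.024]] [ 0.55  -0.26   0.024]
lifted [ 0.15437072  0.10083054 -1.44563211] 0.06551978882545885
0.016 [-0.15 -0.76  0.02]
0.014 [ 0.32 -0.28  0.04]
0.0125 [ 0.29 -0.55 -0.28]
0.0115 [-2.31  0.55  6.36]
25.8917 0.08528452168556538
empty box ((549.6154174804688, -223.78103637695312), (109.95386505126953, 66.94583129882812), 0.16547510027885437) [0.05542228 0.05989643 0.06331191]
```

View pics/tray.png

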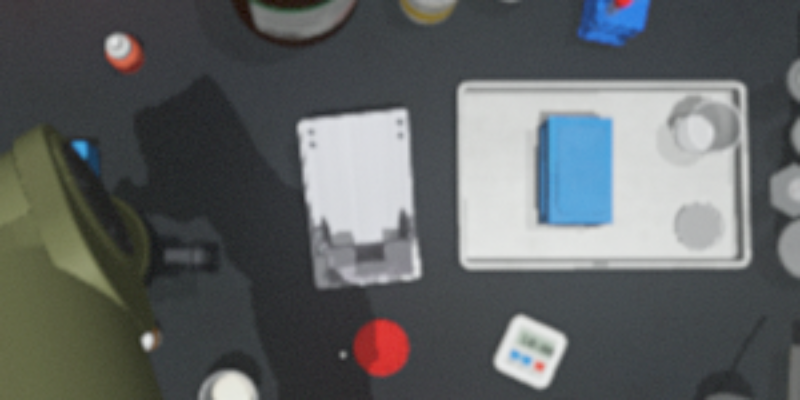

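Crop (575,170) shows the empty box flat in the tray, upright and clear of the cup and dish. Next I'll pick up box 1, check its weight and stage it above the dock.

```bash
cat >> h.py <<'E'
O=np.array([.520,.0015,.0575]);DY=.133;OFF=.018;HZ=.010
X=R.from_euler("ZY",[DY,-np.pi/6]).apply([1,0,0]);N=R.from_euler("ZY",[DY,-np.pi/6]).apply([0,0,1])
def dk(s,h,y=0): return O+(s+OFF)*X+(h+HZ)*N+y*np.array([-np.sin(DY),np.cos(DY),0])
def dl(s,h,v=.05,y=0): ml(dk(s,h,y),DY,np.pi/6,v)
E
python3 - <<'E'
from h import *
yaw=.082;ax=np.array([np.cos(yaw),np.sin(yaw)]); g=np.array([.5088,.3108])+OFF*ax
for s,h in((.045,.08),(.045,0),(0,0)): print(ctrl.ik(*pose(dk(s,h),DY,np.pi/6)) is not None)
ml([*g,.12],yaw,v=.3); ml([*g,HZ],yaw,v=.15)
ctrl.close_gripper(70); print("grip",get_state()["width"]); b=F(5)
ml([*g,HZ+.02],yaw,v=.05); print("lift",F().round(2),b.round(2),get_state()["width"])
ml([*g,.20],yaw,v=.25)
ml(dk(.045,.09),DY,np.pi/6,v=.22); b=F()
print("hover",b.round(2),b@N,get_state()["time"])
dl(.045,.012,v=.12)
for h in (.008,.006,.004,.003,.002,.001,0,-.001,-.002,-.003,-.004):
    dl(.045,h,v=.03); f=F(3)-b; print(h,"N",(f@N).round(2),"X",(f@X).round(2))
    if f@N>6: break
print(get_state()["time"],get_state()["width"])
im,P=cloud("scene"); cv2.imwrite("pics/dock.png",cv2.resize(im[90:270,200:400],(667,600)))
E
```

```text
True
True
True
grip 0.06510639377918076
lift [-0.25  0.08 -4.78] [-0.52  0.07  5.5 ] 0.06515168068059031Traceback (most recent call last):
  File "<stdin>", line 8, in <module>
  File "h.py", line 19, in ml
    def ml(p,yaw,pitch=0,v=.1): a,q=pose(p,yaw,pitch); ctrl.movel(a,q,max_speed=v)
                                                       ~~~~~~~~~~^^^^^^^^^^^^^^^^^
station.Unreachable: the arm cannot follow that straight line within its joint ranges
```

Run:
```python
from h import *
print(np.round(get_state()["qpos"],2),np.round(get_state()["tcp_pos"],3))
j=ctrl.ik(*pose(dk(.045,.09),DY,np.pi/6)); print(np.round(j,2) if j is not None else None)
for p,ya,pi in (([.53,.15,.22],DY,0),([.53,.15,.22],DY,.26),([.5,.02,.22],DY,.0),([.5,.02,.22],DY,.3)):
    j=ctrl.ik(*pose(p,ya,pi)); print(np.round(j,2) if j is not None else None)
```

```text
[-0.47  0.51 -0.16  1.58  0.09  1.06  0.99] [0.526 0.312 0.161]
[ 0.64  0.3  -0.83  2.31  1.2   0.22  0.46]
[-0.21  0.4  -0.17  1.71  0.08  1.03  1.31]
[-0.26  0.27 -0.13  1.95  0.15  0.67  1.22]
[ 0.02  0.32 -0.15  1.84  0.05  0.99  1.55]
[-0.01  0.18 -0.08  2.1  -0.    0.56  1.62]
```

Run:
```python
from h import *
ml([.53,.13,.205],DY,0,v=.25)
p=dk(.045,.06); ml([p[0]-.01,p[1],.205],DY,.25,v=.22)
print(np.round(get_state()["qpos"],2),np.round(p,3))
for h in(.07,.06,.05,.04,.012,0):
    j=ctrl.ik(*pose(dk(.045,h),DY,np.pi/6)); print(h,np.round(j,2) if j is not None else None)
for a in (0,.004):
    j=ctrl.ik(*pose(dk(a,0),DY,np.pi/6)); print(a,np.round(j,2) if j is not None else None)
print(get_state()["time"],F(3))
```

```text
[ 0.08  0.26 -0.15  2.01  0.04  0.62  1.62] [0.539 0.004 0.15 ]
0.07 [ 0.62  0.36 -0.83  2.32  1.44  0.25  0.22]
0.06 [ 0.83  0.53 -1.22  2.32  1.53  0.53  0.14]
0.05 [ 0.81  0.56 -1.22  2.32  1.57  0.56  0.1 ]
0.04 [ 0.42  0.39 -0.59  2.32  1.81  0.19 -0.13]
0.012 [ 0.76  0.69 -1.22  2.31  1.7   0.66  0.  ]
0 [ 0.75  0.72 -1.22  2.31  1.74  0.7  -0.02]
0 [ 0.75  0.75 -1.22  2.43  1.89  0.74 -0.2 ]
0.004 [ 0.75  0.74 -1.22  2.42  1.87  0.73 -0.18]
32.6833 [ 0.46862833  0.14342625 -4.6156675 ]
```

Run:
```python
from h import *
for pos in ([.53,.004,.205],dk(.045,.07),dk(.045,.05)):
  for a in (.25,.3,.35,.4,.44,.48,np.pi/6):
    j=ctrl.ik(*pose(pos,DY,a)); print(np.round(pos,3),round(a,2),np.round(j,2) if j is not None else None)
```

```text
[0.53  0.004 0.205] 0.25 [ 0.08  0.26 -0.15  2.01  0.04  0.62  1.62]
[0.53  0.004 0.205] 0.3 [ 0.09  0.25 -0.15  2.06  0.03  0.54  1.63]
[0.53  0.004 0.205] 0.35 [ 0.1   0.23 -0.16  2.1   0.02  0.46  1.64]
[0.53  0.004 0.205] 0.4 [ 0.11  0.21 -0.17  2.15  0.    0.38  1.66]
[0.53  0.004 0.205] 0.44 [ 0.13  0.2  -0.18  2.19 -0.01  0.32  1.67]
[0.53  0.004 0.205] 0.48 [ 0.14  0.2  -0.19  2.22 -0.03  0.25  1.69]
[0.53  0.004 0.205] 0.52 [ 0.56  0.23 -0.7   2.26  0.6   0.22  1.06]
[0.534 0.003 0.158] 0.25 [ 0.07  0.33 -0.14  2.07  0.06  0.49  1.6 ]
[0.534 0.003 0.158] 0.3 [ 0.08  0.32 -0.14  2.12  0.05  0.41  1.61]
[0.534 0.003 0.158] 0.35 [ 0.08  0.31 -0.14  2.16  0.04  0.33  1.62]
[0.534 0.003 0.158] 0.4 [ 0.09  0.3  -0.15  2.21  0.03  0.24  1.63]
[0.534 0.003 0.158] 0.44 [ 0.17  0.29 -0.24  2.24  0.18  0.18  1.49]
[0.534 0.003 0.158] 0.48 [ 0.47  0.33 -0.63  2.28  1.01  0.2   0.66]
[0.534 0.003 0.158] 0.52 [ 0.62  0.36 -0.83  2.32  1.44  0.25  0.22]
[0.544 0.005 0.141] 0.25 [ 0.06  0.37 -0.13  2.07  0.07  0.45  1.59]
[0.544 0.005 0.141] 0.3 [ 0.06  0.36 -0.13  2.12  0.06  0.37  1.6 ]
[0.544 0.005 0.141] 0.35 [ 0.07  0.35 -0.13  2.16  0.06  0.29  1.6 ]
[0.544 0.005 0.141] 0.4 [ 0.08  0.34 -0.14  2.21  0.05  0.2   1.61]
[0.544 0.005 0.141] 0.44 [ 0.43  0.37 -0.6   2.24  0.95  0.23  0.71]
[0.544 0.005 0.141] 0.48 [ 0.46  0.38 -0.64  2.28  1.27  0.21  0.4 ]
[0.544 0.005 0.141] 0.52 [ 0.81  0.56 -1.22  2.32  1.57  0.56  0.1 ]
```

Run:
```python
from h import *
def st(): print(np.round(get_state()["qpos"],2),np.round(get_state()["tcp_pos"],3),round(get_state()["time"],2))
mp([.53,.004,.205],DY,.47); st()
mp([.53,.004,.205],DY,np.pi/6); st()
mp(dk(.045,.07),DY,np.pi/6); st()
for h in (.05,.02,.005): j=ctrl.ik(*pose(dk(.045,h),DY,np.pi/6)); print(h,np.round(j,2) if j is not None else None)
```

```text
[ 0.14  0.2  -0.19  2.21 -0.02  0.27  1.68] [0.547 0.007 0.171] 33.22
[ 0.65  0.25 -0.82  2.25  0.74  0.25  0.93] [0.55  0.006 0.172] 33.98
[ 0.62  0.36 -0.83  2.32  1.44  0.25  0.23] [0.554 0.006 0.126] 34.69
0.05 [ 0.57  0.41 -0.79  2.32  1.63  0.27  0.04]
0.02 [ 0.48  0.46 -0.69  2.32  1.88  0.28 -0.2 ]
0.005 [ 0.43  0.49 -0.63  2.32  2.01  0.28 -0.33]
```

```bash
cat >> h.py <<'E'
def go(s,h,v=.05,y=0):
    try: dl(s,h,v,y)
    except ctrl.Unreachable: mp(dk(s,h,y),DY,np.pi/6); print("movep",s,h)
E
python3 - <<'E'
from h import *
b=F(); print("hover",b.round(2))
for h in (.05,.03,.012): go(.045,h,.1)
for h in (.008,.006,.004,.003,.002,.001,0,-.001,-.002,-.003,-.004):
    go(.045,h,.03); f=F(3)-b; print(h,"N",(f@N).round(2),"X",(f@X).round(2),f.round(2))
    if f@N>6: break
print(np.round(get_state()["qpos"],2),get_state()["time"],get_state()["width"])
im,P=cloud("scene"); cv2.imwrite("pics/dock.png",cv2.resize(im[90:270,200:400],(667,600)))
E
```

```text
hover [ 0.05  0.16 -4.66]
0.008 N -0.09 X -0.39 [-0.22 -0.53 -0.27]
0.006 N 0.33 X 0.96 [ 0.69 -0.09  0.77]
0.004 N 0.0 X 0.12 [0.09 0.05 0.06]
0.003 N -0.1 X -0.12 [-0.   -0.43 -0.15]
0.002 N 0.13 X 0.04 [-0.09  0.53  0.13]
0.001 N 7.0 X -0.46 [-3.82 -0.83  5.83]
[ 0.57  0.56 -0.86  2.31  1.87  0.41 -0.17] 38.1917 0.06526206525318691
```

View pics/dock.png

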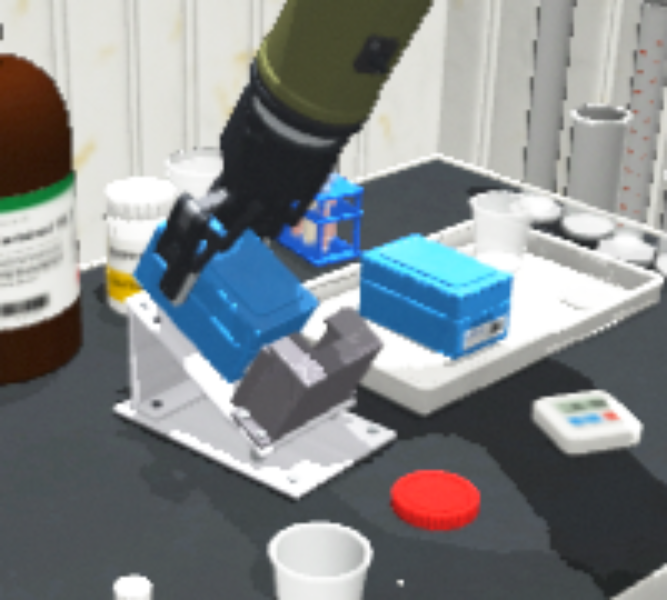

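The box lies on the deck just above the pocket mouth, at about crop (230,320), lined up with it. Now I'll slide it down.

Run:
```python
from h import *
Yd=np.cross(N,X); b=np.array([.05,.16,-4.66])
for s in (.035,.025,.018,.012,.008,.005,.003,.001,-.001,-.003,-.005,-.007):
    go(s,.0012,.06); f=F(3)-b; print(s,"N",(f@N).round(2),"X",(f@X).round(2),"Y",(f@Yd).round(2))
    if f@X>12 or f@N>20 or abs(f@Yd)>15: break
print(np.round(get_state()["qpos"],2),get_state()["time"],get_state()["width"])
```

```text
0.035 N 6.85 X -2.72 Y -0.28
0.025 N 5.59 X -2.69 Y 0.27
0.018 N 5.77 X -1.97 Y -1.03
0.012 N 4.62 X -1.28 Y -0.83
0.008 N 2.72 X -1.16 Y -1.0
0.005 N 2.52 X -0.09 Y -0.2
0.003 N 1.64 X -0.58 Y -0.19
0.001 N 0.91 X -0.95 Y -0.64
-0.001 N 1.54 X 3.96 Y 0.01
-0.003 N 4.77 X 9.79 Y -0.04
-0.005 N 7.15 X 14.36 Y -0.49
[ 0.63  0.62 -0.97  2.44  2.06  0.55 -0.37] 42.2417 0.06555978809698425
```

Run:
```python
from h import *
go(-.003,.0012,.05); ctrl.ungrasp(); print(F(3),get_state()["width"])
for h in (.02,.045,.075): go(-.003,h,.1)
print(np.round(get_state()["qpos"],2),get_state()["tcp_pos"])
t=get_state()["tcp_pos"]
try: ctrl.movel([t[0]-.06,t[1]+.12,t[2]+.08],max_speed=.25)
except ctrl.Unreachable as e: print(e); mp([.43,.2,.2],.15,.25)
ctrl.pause(.3)
im,P=cloud("top"); im2,P2=cloud("scene"); print(get_state()["time"],F(3))
for n,Q in(("top",P),("scene",P2)):
    L=(Q-O)@np.stack([X,np.cross(N,X),N],1)
    m=(abs(L[...,2]-.058)<.008)&(L[...,0]>-.015)&(L[...,0]<.09)&(abs(L[...,1])<.05); q=L[m]
    print(n,len(q),"x max",np.percentile(q[:,0],[97,99.5]).round(4),"y",np.percentile(q[:,1],[1,99]).round(4),"z",np.median(q[:,2]).round(4),"slopes",np.linalg.lstsq(np.c_[q[:,:2],np.ones(len(q))],q[:,2],rcond=None)[0].round(3))
cv2.imwrite("pics/end.png",np.hstack([cv2.resize(im2[90:270,200:400],(444,400)),cv2.resize(im[120:240,220:320],(333,400))]))
```

```text
[0.16143178 0.05984431 0.22962032] 0.08517073384901273
[ 0.68  0.37 -0.9   2.44  1.85  0.29 -0.19] [ 5.09999790e-01 -2.51973768e-04  1.05509541e-01]
45.6167 [ 0.10738141 -0.05405329 -0.37727847]
top 662 x max [0.054  0.0551] y [-0.0316  0.0331] z 0.0588 slopes [-0.031 -0.001  0.059]
scene 596 x max [0.0512 0.0529] y [-0.0318  0.034 ] z 0.0574 slopes [-0.022 -0.029  0.058]
```

View pics/end.png

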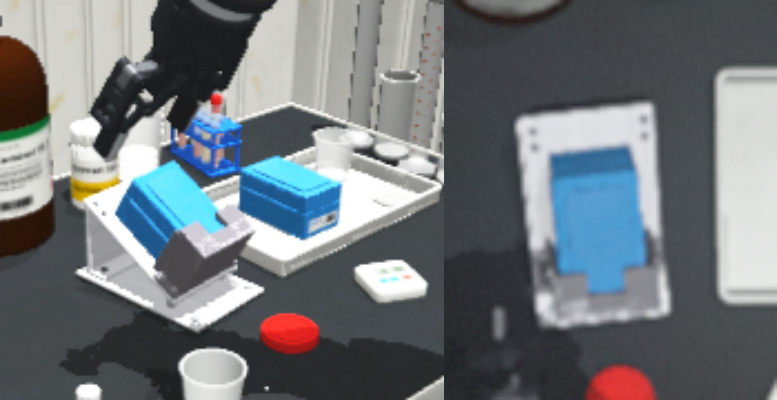

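The full box lies flat in the pocket against the stop, and its upper end reads about 54 mm, as expected. The empty box is flat in the tray, and the gripper is clear of everything. Handing in.

```bash
python3 -c "
from station import ticket
print(ticket.close_job())"
```

```text
the job is handed in; nothing more can be done
None
```

I handed the job in at about 46 s: the full box (about 4.8 N) is seated against the dock stop and the empty one (about 1.4 N) lies flat in the tray; the first grip missed and pressed the lid with about 49 N (fingertips 38 mm short of the reported TCP), the box did not move, and no verdict came back.

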